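Tilt the plate cradle to its middle stop and pin it

TASK

Swing the plate-decorating cradle by its handle bar from about level down to its middle stop (handle 30 degrees below level), so that the middle of the three notches in its index wheel stands under the pin guide. Then take the locking pin out of the wooden brush block and push it fully home through the guide into that notch, collar on the guide, and let go. The plate is freshly painted: do not touch it, and do not knock over or push the other things about.

Things in the scene. Friction and masses are not known exactly. Their poses are not given: they have to be found in the camera images.
- stand: Fixed grey stand of a tilting plate cradle: base 200 x 270 x 12 mm, two upright cheeks 12 mm thick at y = +100 and -100 mm, top 172 mm above the table. Origin on the table under the middle of the hinge; x points away from the handle side, z up. The cradle turns between the cheeks about a line along the stand's y axis, 140 mm above the table.
- hinge (a point): Middle of the cradle's hinge line, 140 mm above the table, midway between the cheeks; axes as the stand's.
- cradle (a joint): Tilt of the cradle in rad: 0 = level, grows as the handle goes down (range -0.4 to 1.2). At q the handle bar is 150 mm*cos(q) to the stand's -x of the hinge and 150 mm*sin(q) below it. Balanced, with friction: about 4 N at the handle moves it and it stays where left. The index wheel's notches come under the guide at 0, 0.524 (middle, the one wanted) and 1.047.
- handle (a point): Centre of the cradle's steel handle bar: round, 16 mm thick, 126 mm long along the stand's y axis, held by two thin arms 47 mm to either side of its middle; about 60 mm is free between bar and platform edge. Take it from above or leaning (a lean towards the stand's -x keeps the hand clear of the plate), fingers closing across it, or press it down. Axes turn with it.
- plate: White bisque plate, 130 mm wide, 18 mm high, fixed on the cradle's aluminium platform (160 x 168 mm); its centre lies above the platform at the hinge. Freshly painted: not to be touched. Origin under its centre.
- guide: Fixed steel pin guide on the inclined arm of the stand's -y cheek, 46 x 48 x 28 mm, with a 17 mm square through hole. Origin: centre of the hole's outer mouth; z along the hole, out and up, leaning 35 degrees from vertical to the stand's -x; y is the stand's y. The pin enters along -z; home, its middle is at this origin. Rim of the index wheel (three radial notches 17 mm wide, 31 mm deep) is 32 mm below the mouth.
- pin_mid (a point): Middle of the steel locking pin (120 mm long, 0.12 kg), at the underside of its collar; z along the pin to its grip. Below: round shank 14 mm thick, 60 mm long, tapered to 5 mm over its last 14 mm. Above: collar 30 mm across, 6 mm thick, then a dark round grip 22 mm across, 54 mm long, its middle 33 mm above this point. Starts upright in the brush block, collar resting on its top.
- block: Fixed wooden brush block 150 x 70 x 70 mm (long along its x). Origin under its centre. The pin stands in a 17 mm square hole 50 mm to its -x; three brushes, up to 185 mm above the table, are fixed 35 to 60 mm to its +x.
- tub: Clear glaze tub with red lid, 100 mm across, 110 mm high; a bystander, origin under its centre.
- tape: Roll of paper tape lying flat, 96 mm across, 40 mm high; a bystander, origin under its centre.
- vase: White bisque vase, 90 mm across, 130 mm high; a bystander, origin under its centre.
- paste: White jar, 80 mm across, 110 mm high; a bystander, origin under its centre.
- brush: Wide wooden brush, about 200 mm long, lying flat; a bystander, origin under its centre.
Things that resemble listed ones, but are neither listed nor needed, are in the scene too. Of the things that look like the part that bears pin_mid, the smallest one is meant.

How it is judged:
On the way, in this order (a step that is already met when the one before it is completed fails the run):
1. the cradle has been swung well down towards its middle stop (tilt 0.35 to 0.70 rad) (value of joint cradle between 0.35 and 0.7 rad), for 0.1 s.
2. the pin is home in the guide and the middle notch (distance between pin_mid and guide below 0.007 m and angle between the z axis of pin_mid and the z axis of guide, either way round below 0.14 rad and value of joint cradle between 0.44 and 0.61 rad), for 0.2 s.
At the end, for the whole second after the job is handed in: The cradle stands at its middle stop (tilt 0.44 to 0.61 rad), locked by the pin: the pin's middle within 7 mm of the guide's mouth centre, its axis within 8 degrees of the hole's, pin and cradle at rest (all of step 2 and linear speed of pin below 0.02 m/s and not (velocity of joint cradle above 0.05 rad/s or velocity of joint cradle below -0.05 rad/s)); the robot touches nothing.
It fails at once if the painted plate is touched (over 0.5 N) (contact force between plate and the fingers above 0.5 N or contact force between plate and the arm above 0.5 N or contact force between plate and pin above 0.5 N).
It fails at once if another thing on the table is pushed more than 40 mm or knocked over (distance of any of tub, tape, vase, paste, brush from where it was at the start of the episode above 0.04 m or angle between any of tub, vase, paste's own z axis and vertical above 0.5 rad).
It also fails if it takes over 64 s, if anything falls off the work surface, if the arm or the gripper's body presses on something with over 40 N, if the wrist force passes 120 N, or if a joint passes its speed limit or range.

ROBOT

A 6-joint arm with a two-finger parallel gripper is mounted at the origin on the work surface. World frame = base frame: x ahead of the robot, y to its left, z up, the work surface at z = 0. Lengths are in m, angles in rad, forces in N, time in s.
With the tool pointing down it reaches from about 0.25 to 0.775 m from the base axis. Payload 4 kg.
Tool frame: the origin (TCP) lies midway between the tips of the shut fingers; the grasp point (between the pads) lies 19 mm behind it (robot.tcp_to_grasp is the distance from the TCP to the grasp point, in m); z points along the fingers, y is the line along which they close (so a half turn about z gives the same grasp; the last joint's range is limited). The gripper opens to 94 mm and grips with 3 to 60 N. Pads are 16 mm wide; open, the fingers measure 119 mm over their backs; the gripper's body (75 mm by 177 mm) begins 78 mm behind the grasp point.
Start: joints at [-1.337, 0.087, 1.371, -0, 1.684, -0.103], TCP at [0.182, -0.519, 0.206] pointing down, gripper open.
Joint ranges: [-3.1, 3.1], [-0.76, 2.03], [0.27, 2.55], [-1.08, 4.22], [0.17, 2.65], [-2.57, 2.57]. Speed limits (rad/s): [2.79, 2.79, 3.14, 3.14, 3.14, 3.14].

INTERFACE

Orientations are given as [roll, pitch, yaw] about the fixed x, y, z axes, in that order (R = Rz(yaw) Ry(pitch) Rx(roll)).
In Python, from bench import robot, viewer gives the robot as it stands. The module is installed in compiled form; this text tells all that it offers.
- The arm moves only by the shell command python3 -m handwheel 'ROWS' [OPENING]. ROWS is JSON, a list of rows, each a list of 6 numbers: the shift along the tool's x, y, z in units of 0.2 m (1.0 is 0.2 m), then the turn, a rotation vector about the tool's x, y, z in units of 30 degrees (1.0 is 30 degrees). In form: [[x, y, z, wx, wy, wz], ...]. A call has 1 to 10 rows; each row is the pose to reach, as a shift and turn from the pose commanded when the call began, along the tool's axes at that moment; what a row does not reach only later rows make up. A row lasts 1/12 s, in which the tool goes at most 41.7 mm and 7.16 degrees, less where a joint would pass 70% of its speed; a pose out of reach is approached as far as the arm can. A call with a number of a shift or a turn outside -1 to 1 is refused whole. A call with a gripper value outside its range is refused whole. OPENING is the gripper's target within -1 to 1 (shut at 1, half-way at 0, fully open at -1), set as the call begins (- or left out, the last holds). The fingers move at their own pace and stop on an object; the grip force is fixed at half the most. Time passes only in rows, so rows that repeat a pose let the fingers close. It gives the time, the measured TCP pose, the force, the opening and the grip force at its end, in the units of the state.
- robot.get_obs(): the state, without advancing time (a new reading comes with each control period).
- viewer.snapshot(name): name is "side" or "top"; returns the picture (480x640x3 uint8, red, green, blue); there is no depth.
- viewer.calibration(name): a dict with "fx", "fy", "cx", "cy" (pixels), "R" (3x3) and "t" (3): a world point X has camera coordinates R X + t. Camera axes: x right, y down, z forward; pixel columns grow to the right and rows downward; lengths in m; the calibration is good to about 2 mm. A picture is of the moment at which its call begins. calibration takes no time and is no camera call.
- robot.close_job(): hands the job in; it is judged then, once.
The state is a dict: "time": time; "joint_positions": joint angles; "qvel": joint speeds; "joint_torque": joint torques, N m; "tool_pos": TCP position; "ee_rot": TCP orientation; "wrist_force": force on the tool from outside, world axes, zero at the start; "wrist_torque": the same for the moment, N m; "width": finger opening in m; "finger_force": force on a finger pad.
Only numpy, scipy, OpenCV 4.12 (cv2) and the standard library are available. Lean on these libraries where they do the work, as an engineer would, in place of code of your own. Each camera call takes 0.05 s, during which the arm holds its last target. There are 200 camera calls.

## Working session

There is one attempt and no reset: what is moved stays moved. The work goes in short steps, Python scripts to look and compute and a shell command to move; the robot and the scene stay as the last step left them, time stands still between calls to the robot, and variables do not carry over. Pictures are saved under pics/ and viewed, at most 10 in all, crops included, and the job is handed in when it is done.

```bash
mkdir -p pics
python3 - <<'E'
from bench import robot, viewer
import cv2, numpy as np
o=robot.get_obs(); print(o)
for n in("side","top"):
    im=viewer.snapshot(n); cv2.imwrite(f"pics/{n}0.png",cv2.cvtColor(im,cv2.COLOR_RGB2BGR))
    print(n,viewer.calibration(n))
E
```

```text
{'time': 0.0, 'joint_positions': array([-1.33708342e+00,  8.79458672e-02,  1.37224929e+00, -7.77669680e-07,
        1.68359487e+00, -1.03076801e-01]), 'qvel': array([-5.83579454e-04,  3.97287248e-05, -3.78918688e-04, -2.21022920e-04,
       -5.71848935e-04,  2.88159492e-04]), 'joint_torque': array([ 4.87512661e-04, -3.40184534e+01, -3.02424896e+01,  7.16604455e-02,
        3.29980475e-02, -1.78674113e-04]), 'tool_pos': array([ 0.18163182, -0.51856106,  0.2043117 ]), 'ee_rot': array([-3.13940686e+00, -2.25328316e-04,  3.36789373e-01]), 'wrist_force': array([-1.54104648,  0.44153767,  0.18677433]), 'wrist_torque': array([-0.00822947,  0.02355776, -0.0269754 ]), 'finger_force': 0.0, 'width': 0.09372213559262654}
side {'fx': 531.1714431345115, 'fy': 531.1714431345115, 'cx': 321.37488239395145, 'cy': 234.4931961467101, 'R': array([[ 0.95425366, -0.2989381 ,  0.00599662],
       [-0.19306025, -0.63134288, -0.75108848],
       [ 0.22831489,  0.71557122, -0.66017432]]), 't': array([-0.5104938 ,  0.22591833,  1.37081725])}
top {'fx': 546.6523758613635, 'fy': 546.6523758613635, 'cx': 314.2185933070005, 'cy': 240.3882728316715, 'R': array([[-0.00700586, -0.99991006,  0.01143647],
       [-0.9976248 ,  0.00620521, -0.06860215],
       [ 0.06852502, -0.01188992, -0.99757854]]), 't': array([-0.02049323,  0.5257504 ,  1.56868059])}
```

View pics/side0.png

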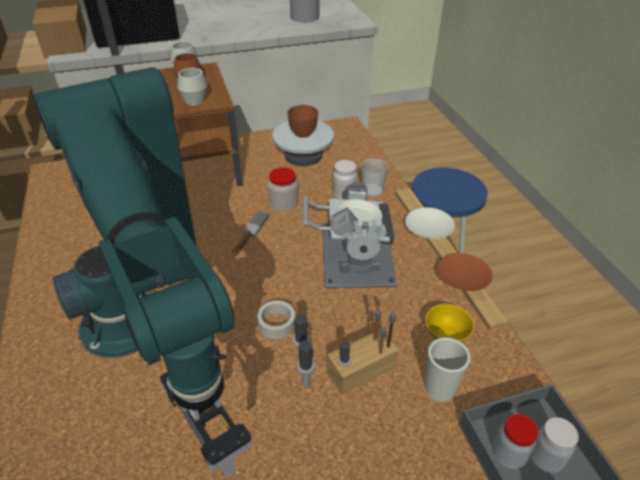

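View pics/top0.png

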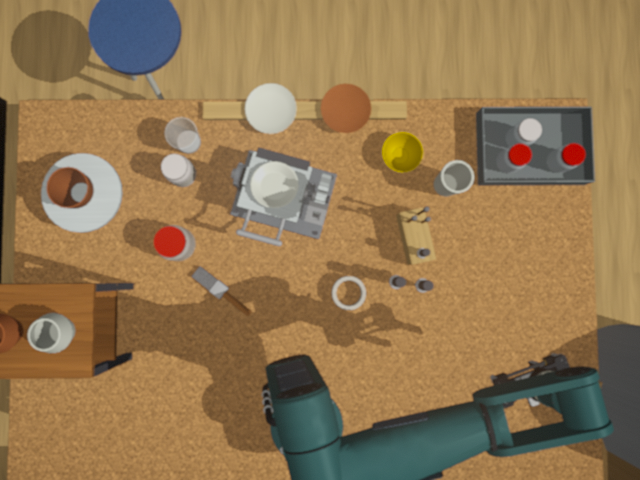

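Side view: the stand is near (358,245), the handle near (307,210) and the block near (362,362). The pin candidates are the one in the block at (344,352) and two loose ones standing at (301,328) and (305,360). The one in the block fits, since the pin meant starts in the brush block and is the smallest. I'll confirm that in enlarged crops.

Run:
```python
import cv2
s=cv2.imread("pics/side0.png"); t=cv2.imread("pics/top0.png")
cv2.imwrite("pics/sidecrop.png",cv2.resize(s[170:400,270:430],None,fx=2.6*1,fy=2.6,interpolation=cv2.INTER_CUBIC) if 0 else cv2.hconcat([cv2.resize(s[175:295,295:405],(400*1,436),interpolation=cv2.INTER_CUBIC),cv2.resize(s[300:409,290:390],(400,436),interpolation=cv2.INTER_CUBIC)]))
cv2.imwrite("pics/topcrop.png",cv2.hconcat([cv2.resize(t[140:260,225:345],(400,400),interpolation=cv2.INTER_CUBIC),cv2.resize(t[190:310,360:480],(400,400),interpolation=cv2.INTER_CUBIC)]))
```

```text
(no output)
```

View pics/sidecrop.png

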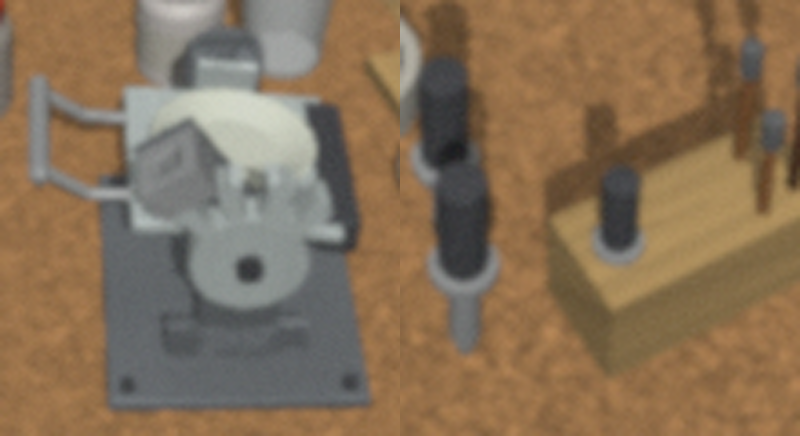

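View pics/topcrop.png

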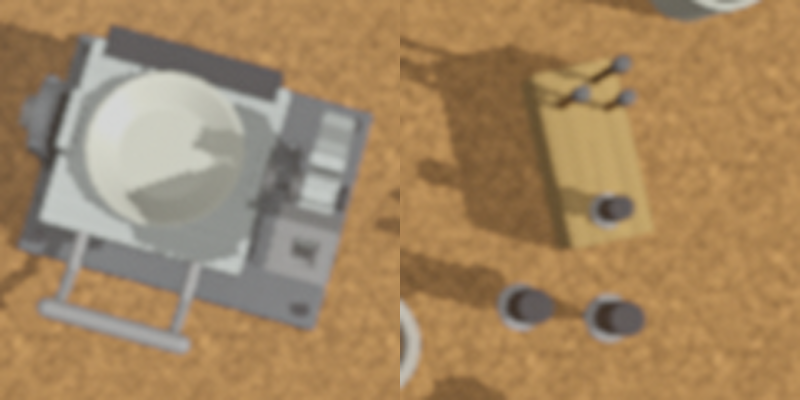

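The crops show that the block's pin, at crop (620,205), is clearly smaller than the two loose ones, so it is the one meant. The handle bar, base corners and guide mouth (dark hole at top-crop (303,249)) are also visible. Next I'll fit the poses.

```bash
cat > h.py <<'E'
import numpy as np, cv2
from bench import robot, viewer
from scipy.optimize import least_squares
from scipy.spatial.transform import Rotation as Ro
C={n:viewer.calibration(n) for n in("side","top")}
def proj(n,X):
    c=C[n]; p=c["R"]@np.asarray(X,float)+c["t"]; return np.array([c["fx"]*p[0]/p[2]+c["cx"],c["fy"]*p[1]/p[2]+c["cy"]])
def onz(n,uv,z):
    c=C[n]; d=c["R"].T@np.array([(uv[0]-c["cx"])/c["fx"],(uv[1]-c["cy"])/c["fy"],1]); o=-c["R"].T@c["t"]; return o+d*(z-o[2])/d[2]
def tri(obs,x0=(0.5,0,0.1)):
    r=least_squares(lambda X:np.concatenate([proj(n,X)-uv for n,uv in obs]),x0); return r.x,np.abs(r.fun).max()
E
cat > fit.py <<'E'
from h import *
print("handle ends", tri([("top",(238.5,232.1)),("side",(306,197))]), tri([("top",(280.5,243.8)),("side",(306,224.5))]))
print("base corners top", [onz("top",p,.012).round(4) for p in((336,174.5),(318.6,237.5),(231,214.1))])
print("base corners side", [onz("side",p,.006).round(4) for p in((324.7,286.4),(396.2,285))])
print("pin top", tri([("top",(426,252.1)),("side",(345,343))]), onz("top",(426,252.1),.13), onz("side",(345,343),.13))
print("pin collar", onz("top",(422.4,253.3),.074), onz("side",(344.2,360),.074))
print("guide", tri([("top",(315.9,214.7)),("side",(342.3,221.8))]))
S=lambda p,q:q
def model(p):
    x,y,a,q,yg,D=p
    w=lambda v: np.array([x+np.cos(a)*v[0]-np.sin(a)*v[1], y+np.sin(a)*v[0]+np.cos(a)*v[1], v[2]])
    hb=lambda s: w([-.15*np.cos(q),s*.063,.14-.15*np.sin(q)])
    P=[("top",hb(1),(238.5,232.1)),("side",hb(1),(306,197)),("top",hb(-1),(280.5,243.8)),("side",hb(-1),(306,224.5)),
     ("top",w([.1,-.135,.012]),(336,174.5)),("top",w([-.1,-.135,.012]),(318.6,237.5)),("top",w([-.1,.135,.012]),(231,214.1)),
     ("side",w([-.1,-.135,.003]),(324.7,286.4)),("side",w([.1,-.135,.003]),(396.2,285)),
     ("top",w([-np.sin(.611)*D,yg,.14+np.cos(.611)*D]),(315.9,214.7)),("side",w([-np.sin(.611)*D,yg,.14+np.cos(.611)*D]),(342.3,221.8))]
    return w,P
r=least_squares(lambda p:np.concatenate([proj(n,X)-uv for n,X,uv in model(p)[1]]),[.6,0.05,0,0,-.13,.1],loss="soft_l1")
print(r.x.round(4)); print(r.fun.reshape(-1,2).round(1))
E
python3 fit.py
```

```text
handle ends (array([0.54133246, 0.17783847, 0.15470821]), np.float64(0.7610126738028384)) (array([0.50966293, 0.06697139, 0.14928072]), np.float64(0.6248306135615849))
base corners top [array([ 0.7198, -0.0894,  0.012 ]), array([ 0.5344, -0.0369,  0.012 ]), array([0.6044, 0.2183, 0.012 ])]
base corners side [array([ 0.5325, -0.0383,  0.006 ]), array([ 0.7229, -0.0912,  0.006 ])]
pin top (array([ 0.48571966, -0.32419087,  0.13213144]), np.float64(0.5457443952314804)) [ 0.48434711 -0.32425492  0.13      ] [ 0.48731827 -0.32286033  0.13      ]
pin collar [ 0.48361586 -0.32622005  0.074     ] [ 0.48591837 -0.32738466  0.074     ]
guide (array([ 0.57900043, -0.02673994,  0.21686963]), np.float64(0.5953073545931034))
[ 0.6651  0.0682 -0.2802 -0.1599 -0.1159  0.0969]
[[ 2.8 -0.6]
 [-0.4 -0.8]
 [ 6.8  0.6]
 [-0.3  0.4]
 [-0.1 -1.4]
 [-1.   0.9]
 [-2.5 -0.6]
 [-0.8 -0.3]
 [-0.1  0.2]
 [ 0.6 -0.9]
 [-0.2 -0.5]]
```

```bash
sed -i 's/x,y,a,q,yg,D=p/x,y,a,q,yg,D,by=p/; s/-\.135,/by-.135,/g; s/,\.135,\.012/,by+.135,.012/; s/-.13,.1\]/-.13,.1,0]/' fit.py
cat >> fit.py <<'E'
p=r.x; w=model(p)[0]
for n,v in dict(hinge=[0,0,.14],handle=[-.15*np.cos(p[3]),0,.14-.15*np.sin(p[3])],handle_mid=[-.15*np.cos(.524),0,.14-.075],guide=[-np.sin(.611)*p[5],p[4],.14+np.cos(.611)*p[5]]).items(): print(n,w(v).round(4))
print("yaw deg",np.degrees(p[2]))
print("block corners", [onz("top",(360+(u-400)*.3,190+v*.3),.07).round(4) for u,v in((570,248),(652,232),(531,78))])
E
python3 fit.py | tail -20
```

```text
pin collar [ 0.48361586 -0.32622005  0.074     ] [ 0.48591837 -0.32738466  0.074     ]
guide (array([ 0.57900043, -0.02673994,  0.21686963]), np.float64(0.5953073545931034))
[ 0.6687  0.0813 -0.2745 -0.0854 -0.1294  0.0977 -0.0156]
[[-1.5 -0.8]
 [-1.  -0.4]
 [ 2.3  0. ]
 [-0.7  0.5]
 [ 0.4 -1.5]
 [-0.1  0.9]
 [-1.7 -0.1]
 [-0.5  0.4]
 [ 0.3  0.5]
 [ 0.7 -1. ]
 [-0.1 -0.6]]
hinge [0.6687 0.0813 0.14  ]
handle [0.5249 0.1218 0.1528]
handle_mid [0.5437 0.1165 0.065 ]
guide [ 0.5797 -0.028   0.22  ]
yaw deg -15.726227538752863
block corners [array([ 0.4528, -0.2944,  0.07  ]), array([ 0.4658, -0.3638,  0.07  ]), array([ 0.5969, -0.264 ,  0.07  ])]
```

```bash
cat >> h.py <<'E'
a=np.radians(-15.73); sx=np.array([np.cos(a),np.sin(a),0]); sy=np.array([-np.sin(a),np.cos(a),0]); ez=np.array([0,0,1.])
hinge=np.array([.6687,.0813,.14]); guide=np.array([.5795,-.0275,.2185]); pin0=np.array([.4845,-.3245,.070])
def hpos(q): return hinge-.15*np.cos(q)*sx-.15*np.sin(q)*ez
def Rh(L,along="x"):
    L=np.radians(L); z=np.sin(L)*sx-np.cos(L)*ez
    y=np.cos(L)*sx+np.sin(L)*ez if along=="x" else -sy
    return Ro.from_matrix(np.column_stack([np.cross(y,z),y,z]))
def down(psi): return Ro.from_euler('xyz',[np.pi,0,psi])
def cur():
    o=robot.get_obs(); return o["tool_pos"],Ro.from_euler('xyz',o["ee_rot"])
def plan(wps,start=None,nd=2):
    """wps: (TCP target, Rotation); prints rows, in the axes and units of the moves"""
    p,R=start or cur()
    for pt,Rt in wps:
        row=np.round(np.r_[R.inv().apply(pt-p)/.2,(R.inv()*Rt).as_rotvec()/(np.pi/6)],nd)+0.
        n=max(np.linalg.norm(row[:3])*.2/.0417,np.linalg.norm(row[3:])*30/7.16)
        p=p+R.apply(row[:3]*.2); R=R*Ro.from_rotvec(row[3:]*np.pi/6)
        print(row.tolist(),"rows>=%.1f"%n,"TOO BIG" if abs(row).max()>1 else "",p.round(3))
    return p,R
def tcp(g,R): return g+.019*R.as_matrix()[:,2]
E
python3 - <<'E'
from h import *
R=Rh(30); z=R.as_matrix()[:,2]
p0,R0=cur()
from scipy.spatial.transform import Slerp
S=Slerp([0,1],Ro.concatenate([R0,R]))
h=tcp(hpos(-.0854),R)
plan([(np.array([.30,-.42,.33]),S(.2)),(np.array([.42,-.28,.36]),S(.4)),(np.array([.47,-.10,.36]),S(.7)),(h-.12*z+.03*ez,S(1)),(h-.06*z,R)])
E
```

```text
[0.72, -0.27, -0.63, -0.18, 0.1, -0.36] rows>=4.8  [ 0.3   -0.42   0.331]
[0.88, -0.29, -0.14, -0.19, 0.09, -0.36] rows>=4.5  [ 0.42 -0.28  0.36]
[0.78, -0.51, -0.06, -0.28, 0.14, -0.53] rows>=4.5  [ 0.47  -0.1    0.361]
[0.99, -0.75, 0.25, -0.27, 0.15, -0.54] rows>=6.1  [0.476 0.137 0.271]
[-0.01, -0.07, 0.43, 0.0, 0.0, 0.0] rows>=2.1  [0.505 0.126 0.189]
```

```bash
python3 -m handwheel '[[0.72,-0.27,-0.63,-0.18,0.1,-0.36],[0.72,-0.27,-0.63,-0.18,0.1,-0.36],[0.72,-0.27,-0.63,-0.18,0.1,-0.36],[0.72,-0.27,-0.63,-0.18,0.1,-0.36],[0.72,-0.27,-0.63,-0.18,0.1,-0.36],[0.72,-0.27,-0.63,-0.18,0.1,-0.36]]' 0
python3 -m handwheel '[[0.88,-0.29,-0.14,-0.19,0.09,-0.36],[0.88,-0.29,-0.14,-0.19,0.09,-0.36],[0.88,-0.29,-0.14,-0.19,0.09,-0.36],[0.88,-0.29,-0.14,-0.19,0.09,-0.36],[0.88,-0.29,-0.14,-0.19,0.09,-0.36],[0.88,-0.29,-0.14,-0.19,0.09,-0.36]]'
python3 -m handwheel '[[0.78,-0.51,-0.06,-0.28,0.14,-0.53],[0.78,-0.51,-0.06,-0.28,0.14,-0.53],[0.78,-0.51,-0.06,-0.28,0.14,-0.53],[0.78,-0.51,-0.06,-0.28,0.14,-0.53],[0.78,-0.51,-0.06,-0.28,0.14,-0.53],[0.78,-0.51,-0.06,-0.28,0.14,-0.53]]'
python3 -m handwheel '[[0.99,-0.75,0.25,-0.27,0.15,-0.54],[0.99,-0.75,0.25,-0.27,0.15,-0.54],[0.99,-0.75,0.25,-0.27,0.15,-0.54],[0.99,-0.75,0.25,-0.27,0.15,-0.54],[0.99,-0.75,0.25,-0.27,0.15,-0.54],[0.99,-0.75,0.25,-0.27,0.15,-0.54],[0.99,-0.75,0.25,-0.27,0.15,-0.54],[0.99,-0.75,0.25,-0.27,0.15,-0.54]]'
python3 - <<'E'
from h import *
R=Rh(30); z=R.as_matrix()[:,2]; h=tcp(hpos(-.0854),R)
p,Rc=cur(); print(p,(Rc.inv()*R).as_rotvec())
plan([(h-.06*z,R),(h,R)],nd=3)
E
```

```text
time: 0.6
tool_pos: [0.3033, -0.4189, 0.3374]
ee_rot: [3.033, -0.045, 0.534]
wrist_force: [0.0, 0.2, 1.0]
width: 0.0572
finger_force: 0.0
time: 1.1
tool_pos: [0.4223, -0.2776, 0.361]
ee_rot: [2.933, -0.062, 0.727]
wrist_force: [-0.7, -0.0, -0.3]
width: 0.0471
finger_force: 0.0
time: 1.6
tool_pos: [0.4703, -0.0978, 0.36]
ee_rot: [2.771, -0.051, 1.013]
wrist_force: [-1.0, 0.2, -1.4]
width: 0.0467
finger_force: 0.0
time: 2.27
tool_pos: [0.4752, 0.1365, 0.2672]
ee_rot: [2.624, 0.005, 1.3]
wrist_force: [0.6, -0.9, 0.9]
width: 0.0471
finger_force: 0.0
[0.47518215 0.13645156 0.26718817] [-0.00562449  0.00277962  0.00609621]
[-0.002, -0.059, 0.42, -0.011, 0.005, 0.012] rows>=2.0  [0.505 0.127 0.188]
[0.0, -0.001, 0.3, 0.0, 0.0, 0.0] rows>=1.4  [0.534 0.119 0.136]
```

```bash
python3 -m handwheel '[[0,-0.059,0.42,0,0,0],[0,-0.059,0.42,0,0,0],[0,-0.059,0.42,0,0,0],[0,-0.059,0.42,0,0,0]]'
python3 -m handwheel '[[0,0,0.1,0,0,0],[0,0,0.2,0,0,0],[0,0,0.3,0,0,0],[0,0,0.3,0,0,0]]'
python3 -m handwheel '[[0,0,0,0,0,0],[0,0,0,0,0,0],[0,0,0,0,0,0],[0,0,0,0,0,0],[0,0,0,0,0,0],[0,0,0,0,0,0]]' 1
python3 - <<'E'
from h import *
t=viewer.snapshot("top")[140:260,205:325]; s=viewer.snapshot("side")[165:285,270:390]
cv2.imwrite("pics/grip.png",cv2.cvtColor(cv2.hconcat([cv2.resize(x,(400,400),interpolation=cv2.INTER_CUBIC) for x in(t,s)]),cv2.COLOR_RGB2BGR))
E
```

```text
time: 2.6
tool_pos: [0.5055, 0.1237, 0.1886]
ee_rot: [2.624, 0.005, 1.292]
wrist_force: [0.4, -0.2, -0.1]
width: 0.0469
finger_force: 0.0
time: 2.93
tool_pos: [0.5358, 0.1171, 0.1396]
ee_rot: [2.62, 0.002, 1.294]
wrist_force: [-1.6, 0.7, -0.8]
width: 0.0468
finger_force: 0.0
time: 3.43
tool_pos: [0.5341, 0.1201, 0.1402]
ee_rot: [2.621, -0.0, 1.297]
wrist_force: [-5.6, 1.1, 4.1]
width: 0.015
finger_force: 30.0
```

View pics/grip.png

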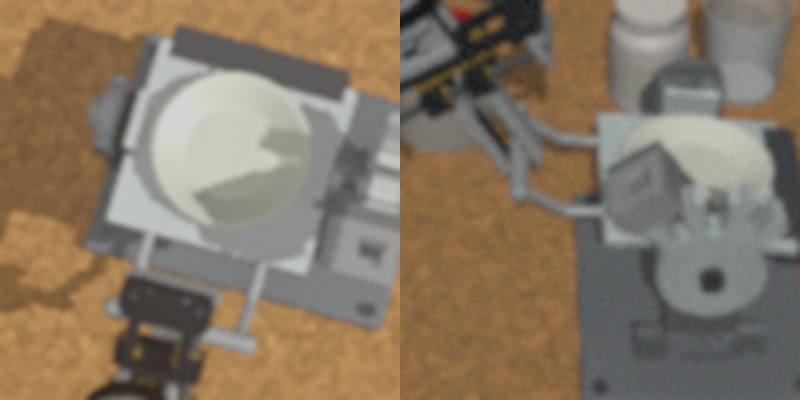

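Gripped: width 15 mm at 30 N, with the fingers closed round the bar at side-crop (520,160) and clear of the plate. Next is the arc.

Run:
```python
from h import *
p,R=cur(); g=p-.019*R.as_matrix()[:,2]; d=g-hinge
print("stand frame",d@sx,d@sy,d[2], "q",np.arctan2(-d[2],-d@sx),"r",np.hypot(d[2],d@sx))
q0=np.arctan2(-d[2],-d@sx)
for q in np.linspace(q0,.524,9)[1:]: print(round(q,3),(R.inv().apply(hpos(q)-hpos(q0))/.2).round(3))
```

```text
stand frame -0.14955371521768698 0.0008791783766552952 0.016724031457764965 q -0.11136358535286703 r 0.15048590287336994
-0.032 [-0.    -0.033  0.049]
0.047 [-0.    -0.062  0.101]
0.127 [-0.    -0.088  0.155]
0.206 [-0.    -0.108  0.211]
0.286 [-0.    -0.124  0.268]
0.365 [-0.    -0.136  0.327]
0.445 [-0.    -0.143  0.386]
0.524 [-0.    -0.145  0.446]
```

```bash
python3 -m handwheel '[[0,-0.033,0.049,0,0,0],[0,-0.062,0.101,0,0,0],[0,-0.088,0.155,0,0,0],[0,-0.108,0.211,0,0,0],[0,-0.124,0.268,0,0,0],[0,-0.136,0.327,0,0,0],[0,-0.143,0.386,0,0,0],[0,-0.145,0.446,0,0,0],[0,-0.145,0.446,0,0,0],[0,-0.145,0.446,0,0,0]]'
python3 -m handwheel '[[0,0,0,0,0,0],[0,0,0,0,0,0]]'
python3 - <<'E'
from h import *
p,R=cur(); g=p-.019*R.as_matrix()[:,2]; d=g-hinge
print("q",np.arctan2(-d[2],-d@sx),"r",np.hypot(d[2],d@sx))
for q in (.524,.56): print((R.inv().apply(tcp(hpos(q),R)-p)/.2).round(3))
E
```

```text
time: 4.37
tool_pos: [0.5547, 0.1144, 0.0491]
ee_rot: [2.617, -0.0, 1.298]
wrist_force: [3.1, -0.9, -0.3]
width: 0.0149
finger_force: 30.0
time: 4.53
tool_pos: [0.5546, 0.1145, 0.0494]
ee_rot: [2.617, -0.001, 1.298]
wrist_force: [3.0, -1.6, 0.4]
width: 0.015
finger_force: 30.0
q 0.5239573679820023 r 0.14819874222900467
[-0.005 -0.009  0.   ]
[-0.005 -0.009  0.027]
```

```bash
python3 -m handwheel '[[0,0,0,0,0,0],[0,0,0,0,0,0],[0,0,0,0,0,0],[0,0,0,0,0,0]]' 0
python3 -m handwheel '[[0,0,-0.2,0,0,0],[0,0,-0.4,0,0,0],[0,0,-0.7,0,0,0],[0,0,-1,0,0,0],[0,0,-1,0,0,0],[0,0,-1,0,0,0],[0,0,-1,0,0,0]]'
python3 - <<'E'
from h import *
t=viewer.snapshot("top")[140:260,205:325]; s=viewer.snapshot("side")[175:295,285:405]
cv2.imwrite("pics/mid.png",cv2.cvtColor(cv2.hconcat([cv2.resize(x,(400,400),interpolation=cv2.INTER_CUBIC) for x in(t,s)]),cv2.COLOR_RGB2BGR))
for q in(.4,.45,.5,.524,.55,.6,.65):
    print(q,[((proj(n,hpos(q)+k*.063*sy)-o)/.3).round(0).tolist() for n,o in(("top",(205,140)),("side",(285,175))) for k in(1,-1)])
E
```

```text
time: 4.87
tool_pos: [0.5528, 0.1144, 0.0473]
ee_rot: [2.621, 0.001, 1.297]
wrist_force: [0.2, 0.1, -0.5]
width: 0.0385
finger_force: 0.0
time: 5.45
tool_pos: [0.4579, 0.1423, 0.2245]
ee_rot: [2.615, -0.004, 1.299]
wrist_force: [-0.1, 0.4, -0.4]
width: 0.0468
finger_force: 0.0
0.4 [[121.0, 298.0], [267.0, 338.0], [81.0, 136.0], [82.0, 232.0]]
0.45 [[123.0, 296.0], [268.0, 335.0], [84.0, 142.0], [86.0, 238.0]]
0.5 [[125.0, 292.0], [269.0, 332.0], [88.0, 148.0], [90.0, 243.0]]
0.524 [[126.0, 291.0], [270.0, 330.0], [90.0, 150.0], [92.0, 246.0]]
0.55 [[128.0, 289.0], [271.0, 328.0], [92.0, 153.0], [95.0, 249.0]]
0.6 [[130.0, 285.0], [273.0, 324.0], [97.0, 158.0], [100.0, 254.0]]
0.65 [[132.0, 281.0], [274.0, 320.0], [102.0, 164.0], [105.0, 260.0]]
```

View pics/mid.png

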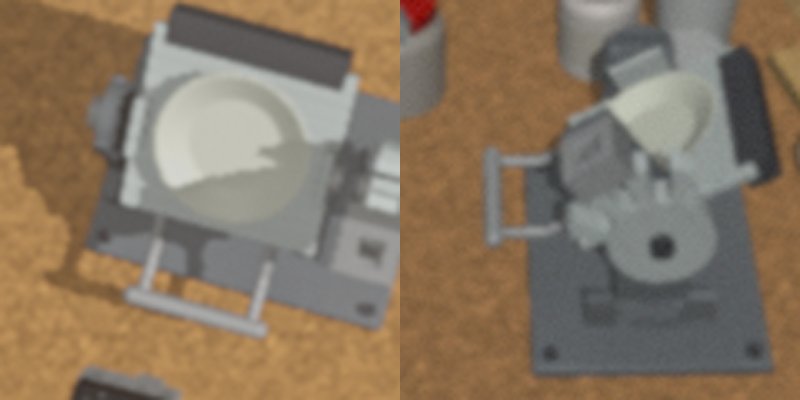

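The top crop shows the bar ends at (128,294) and (266,330), and the side crop has the bar at x≈492 running from y=150 to 244. That matches q≈0.52. Now I'll refine the guide mouth from the dark hole centroid.

Run:
```python
from h import *
def gray(n,k=6): return np.mean([cv2.cvtColor(viewer.snapshot(n),cv2.COLOR_RGB2GRAY).astype(float) for _ in range(k)],0)
t=gray("top"); s=gray("side")
print("top 308..325 x 207..223"); print(t[207:223,308:326].astype(int))
print("side 333..355 x 206..238"); print(s[206:238,332:356].astype(int))
for y in(-.12,-.13,-.14,-.15): print(y, proj("side",hinge+y*sy))
print(proj("side",guide),proj("top",guide))
```

```text
top 308..325 x 207..223
[[149 153 153 152 151 150 147 144 140 136 132 130 126 124 123 123 122 121]
 [150 154 154 154 154 154 154 153 151 150 147 143 138 135 132 129 126 124]
 [149 153 153 154 155 155 154 154 154 155 154 152 151 149 146 142 138 133]
 [150 152 153 153 152 149 148 151 153 154 154 155 155 155 154 152 150 146]
 [152 153 153 151 144 134 133 139 144 146 148 149 151 154 155 155 155 152]
 [153 153 153 151 139 121 119 125 127 128 132 136 143 150 154 155 154 152]
 [153 154 153 150 134 111 104 110 114 116 119 123 132 147 153 154 153 150]
 [153 154 154 148 129 104  94  97 101 104 108 116 132 147 154 154 153 149]
 [153 154 154 148 129 107  96  93  94  96 103 118 136 150 154 154 151 145]
 [153 154 155 150 136 120 111 103  98  98 106 125 143 152 154 153 148 138]
 [153 154 155 155 148 140 134 126 117 110 113 130 148 155 154 152 144 131]
 [154 154 156 157 155 153 149 144 137 126 122 135 150 155 155 152 142 131]
 [154 155 155 156 155 154 152 149 145 136 131 140 152 155 155 151 142 135]
 [154 154 155 154 155 154 153 153 151 145 142 147 154 155 154 149 142 138]
 [148 150 152 154 155 155 
[... 2874 characters left out ...]
0]
 [ 81  71  67  67  78  93 103 110 110 110 112 114 119 123 124 122 121 127
  134 142 143 136 128 126]
 [ 83  75  66  70  78  92 105 109 110 110 116 122 126 131 131 128 126 127
  135 142 146 141 131 127]
 [ 74  71  72  83  97 109 116 115 114 115 124 129 133 134 134 133 131 130
  135 142 145 143 138 132]
 [ 68  68  78  97 119 131 132 129 126 125 129 134 135 135 135 137 136 135
  138 143 147 146 143 140]
 [ 66  70  85 108 129 141 143 141 137 134 134 135 137 136 134 135 135 135
  138 141 144 145 145 142]]
-0.12 [362.23742978 241.9124078 ]
-0.13 [362.56868794 244.47168288]
-0.14 [362.90353916 247.05871757]
-0.15 [363.24204219 249.67396597]
[342.01063779 221.51891864] [316.3581464  213.84333679]
```

Run:
```python
from h import *
for s in((341,219.2),(340.8,219),(341.5,219.5)):
    g,e=tri([("top",(315.9,214.8)),("side",s)]); d=g-hinge
    print(s,g.round(4),round(e,2),"stand",[round(v,4) for v in(d@sx,d@sy,d[2])],"lean",np.degrees(np.arctan2(-d@sx,d[2])))
# predicted face corners for the candidate
L=np.radians(35); zg=-np.sin(L)*sx+np.cos(L)*ez; xg=np.cos(L)*sx+np.sin(L)*ez
g,e=tri([("top",(315.9,214.8)),("side",(341,219.2))])
for n in("side","top"): print(n,[proj(n,g+i*.023*xg+j*.024*sy).round(1).tolist() for i,j in((-1,1),(1,1),(1,-1),(-1,-1))])
for n in("side","top"): print(n,"hole",[proj(n,g+i*.0085*xg+j*.0085*sy).round(1).tolist() for i,j in((-1,1),(1,1),(1,-1),(-1,-1))])
```

```text
(341, 219.2) [ 0.5766 -0.0263  0.2258] 0.15 stand [np.float64(-0.0595), np.float64(-0.1285), np.float64(0.0858)] lean 34.738647421432894
(340.8, 219) [ 0.5763 -0.0262  0.2265] 0.06 stand [np.float64(-0.0598), np.float64(-0.1286), np.float64(0.0865)] lean 34.6575979393441
(341.5, 219.5) [ 0.5773 -0.0265  0.2247] 0.38 stand [np.float64(-0.0588), np.float64(-0.1285), np.float64(0.0847)] lean 34.758843064178194
side [[332.8, 217.3], [347.9, 209.0], [349.2, 221.2], [333.7, 229.5]]
top [[304.8, 219.8], [308.8, 204.3], [327.2, 209.4], [323.0, 224.8]]
side hole [[337.9, 218.6], [343.5, 215.5], [343.9, 219.8], [338.2, 222.9]]
top hole [[312.0, 216.6], [313.4, 210.9], [319.9, 212.7], [318.4, 218.4]]
```

The guide mouth is now consistent: lean 34.7° against the given 35°, and the face corners match the pixels. Next I'll pick the pin with the fingers closing across the block, so the hand stays clear of the brushes.

```bash
sed -i 's/^hinge=.*/hinge=np.array([.6687,.0813,.14]); guide=np.array([.5766,-.0263,.2258]); pin0=np.array([.4843,-.3243,.070])/' h.py
python3 - <<'E'
from h import *
from scipy.spatial.transform import Slerp
p0,R0=cur(); R=down(np.radians(12)); S=Slerp([0,1],Ro.concatenate([R0,R]))
print((R0.inv()*R).magnitude()*57.3)
plan([(np.array([.43,.03,.34]),S(.33)),(np.array([.44,-.14,.34]),S(.66)),(np.array([.47,-.30,.28]),S(1.)),(pin0+[0,0,.13],R)])
E
```

```text
68.47522909358366
[-0.57, 0.31, -0.51, 0.3, -0.18, 0.67] rows>=4.0  [0.43  0.031 0.341]
[-0.66, 0.53, 0.15, 0.29, -0.18, 0.67] rows>=4.1  [ 0.44  -0.141  0.341]
[-0.33, 0.69, 0.41, 0.31, -0.18, 0.69] rows>=4.2  [ 0.47  -0.301  0.28 ]
[0.05, 0.13, 0.4, 0.0, 0.0, 0.0] rows>=2.0  [ 0.485 -0.324  0.2  ]
```

```bash
python3 -m handwheel '[[-0.57,0.31,-0.51,0.3,-0.18,0.67],[-0.57,0.31,-0.51,0.3,-0.18,0.67],[-0.57,0.31,-0.51,0.3,-0.18,0.67],[-0.57,0.31,-0.51,0.3,-0.18,0.67],[-0.57,0.31,-0.51,0.3,-0.18,0.67],[-0.57,0.31,-0.51,0.3,-0.18,0.67]]' 0
python3 -m handwheel '[[-0.66,0.53,0.15,0.29,-0.18,0.67],[-0.66,0.53,0.15,0.29,-0.18,0.67],[-0.66,0.53,0.15,0.29,-0.18,0.67],[-0.66,0.53,0.15,0.29,-0.18,0.67],[-0.66,0.53,0.15,0.29,-0.18,0.67],[-0.66,0.53,0.15,0.29,-0.18,0.67]]'
python3 -m handwheel '[[-0.33,0.69,0.41,0.31,-0.18,0.69],[-0.33,0.69,0.41,0.31,-0.18,0.69],[-0.33,0.69,0.41,0.31,-0.18,0.69],[-0.33,0.69,0.41,0.31,-0.18,0.69],[-0.33,0.69,0.41,0.31,-0.18,0.69],[-0.33,0.69,0.41,0.31,-0.18,0.69]]'
python3 -m handwheel '[[0.05,0.13,0.4,0,0,0],[0.05,0.13,0.4,0,0,0],[0.05,0.13,0.4,0,0,0],[0.05,0.13,0.4,0,0,0],[0.05,0.13,0.4,0,0,0]]'
python3 - <<'E'
from h import *
plan([(pin0+[0,0,.016],down(np.radians(12)))],nd=3)
E
```

```text
time: 6.65
tool_pos: [0.4303, 0.0296, 0.3435]
ee_rot: [2.786, -0.067, 0.937]
wrist_force: [-0.2, 0.1, -1.1]
width: 0.047
finger_force: 0.0
time: 7.15
tool_pos: [0.4399, -0.142, 0.3375]
ee_rot: [2.971, -0.061, 0.573]
wrist_force: [-0.3, 0.5, 0.2]
width: 0.0469
finger_force: 0.0
time: 7.65
tool_pos: [0.47, -0.2996, 0.2756]
ee_rot: [-3.134, 0.004, 0.209]
wrist_force: [-1.1, 0.3, 0.5]
width: 0.0471
finger_force: 0.0
time: 8.07
tool_pos: [0.4859, -0.3219, 0.2028]
ee_rot: [3.141, -0.003, 0.211]
wrist_force: [0.0, -0.2, 1.0]
width: 0.0471
finger_force: 0.0
[-0.012, 0.009, 0.584, 0.002, -0.006, 0.003] rows>=2.8  [ 0.484 -0.324  0.086]
```

```bash
python3 -m handwheel '[[-0.01,0.01,0.2,0,0,0],[-0.01,0.01,0.35,0,0,0],[-0.01,0.01,0.48,0,0,0],[-0.01,0.01,0.58,0,0,0],[-0.01,0.01,0.58,0,0,0],[-0.01,0.01,0.58,0,0,0]]'
python3 -m handwheel '[[0,0,0,0,0,0],[0,0,0,0,0,0],[0,0,0,0,0,0],[0,0,0,0,0,0],[0,0,0,0,0,0],[0,0,0,0,0,0]]' 1
python3 -m handwheel '[[0,0,-0.15,0,0,0],[0,0,-0.3,0,0,0],[0,0,-0.45,0,0,0],[0,0,-0.6,0,0,0],[0,0,-0.75,0,0,0],[0,0,-0.9,0,0,0],[0,0,-0.9,0,0,0],[0,0,-0.9,0,0,0]]'
python3 - <<'E'
from h import *
p,R=cur(); zt=R.as_matrix()[:,2]
t=viewer.snapshot("top"); s=viewer.snapshot("side")
tip=p+zt*(-.019+.035+.060)
print("pred tip/collar side",proj("side",tip),proj("side",p+zt*.016),"top",proj("top",tip))
u,v=proj("side",p+zt*.016).astype(int)
cv2.imwrite("pics/lift.png",cv2.cvtColor(cv2.resize(s[max(0,v-70):v+50,u-60:u+60],(600,600),interpolation=cv2.INTER_CUBIC),cv2.COLOR_RGB2BGR)); print("origin",u-60,max(0,v-70))
E
```

```text
time: 8.57
tool_pos: [0.4845, -0.3258, 0.0866]
ee_rot: [3.141, -0.003, 0.209]
wrist_force: [-0.2, -0.0, 1.1]
width: 0.0471
finger_force: 0.0
time: 9.07
tool_pos: [0.4842, -0.3267, 0.0855]
ee_rot: [3.141, -0.003, 0.208]
wrist_force: [0.1, 0.7, 5.2]
width: 0.0218
finger_force: 30.0
time: 9.73
tool_pos: [0.484, -0.327, 0.2657]
ee_rot: [3.14, -0.003, 0.208]
wrist_force: [-0.2, -0.5, -1.7]
width: 0.0215
finger_force: 30.0
pred tip/collar side [345.28045205 327.47512093] [346.22067708 308.75940586] top [432.0414927  251.04568762]
origin 286 238
```

View pics/lift.png

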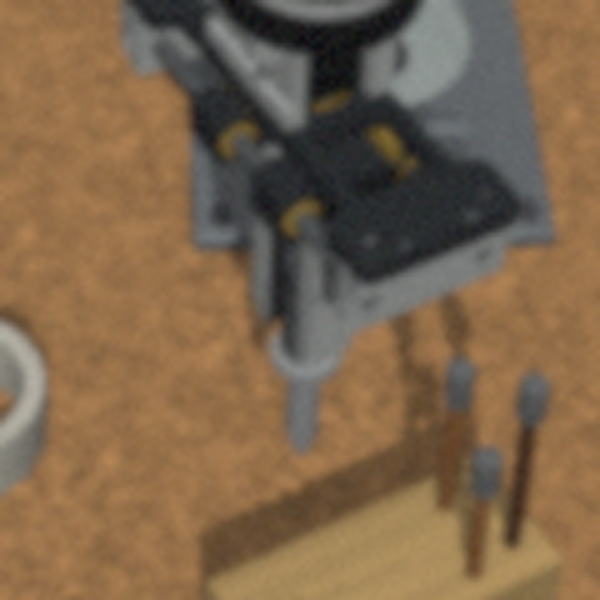

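The crop shows the pin held straight: tip at (303,447) against (296,447) predicted, and the collar as predicted. Now to the pre-insertion pose.

Run:
```python
from h import *
from scipy.spatial.transform import Slerp
p0,R0=cur(); R=Rh(35,"y"); z=R.as_matrix()[:,2]; S=Slerp([0,1],Ro.concatenate([R0,R])); print((R0.inv()*R).magnitude()*57.3)
pre=guide-.016*z-.085*z; print(pre)
plan([(np.array([.46,-.20,.34]),S(.4)),(pre-.06*z-np.array([0,.05,0]),S(.9)),(pre-.02*z,R)])
```

```text
44.44247945797885
[ 0.52083831 -0.01059459  0.30853436]
[0.02, -0.64, -0.39, -0.12, 0.46, 0.36] rows>=3.6  [ 0.46 -0.2   0.34]
[0.17, -0.74, -0.08, -0.14, 0.57, 0.44] rows>=3.7  [ 0.488 -0.051  0.359]
[-0.04, -0.24, 0.17, -0.03, 0.12, 0.09] rows>=1.4  [ 0.509 -0.007  0.325]
```

```bash
python3 -m handwheel '[[0.02,-0.64,-0.39,-0.12,0.46,0.36],[0.02,-0.64,-0.39,-0.12,0.46,0.36],[0.02,-0.64,-0.39,-0.12,0.46,0.36],[0.02,-0.64,-0.39,-0.12,0.46,0.36],[0.02,-0.64,-0.39,-0.12,0.46,0.36],[0.02,-0.64,-0.39,-0.12,0.46,0.36]]'
python3 -m handwheel '[[0.17,-0.74,-0.08,-0.14,0.57,0.44],[0.17,-0.74,-0.08,-0.14,0.57,0.44],[0.17,-0.74,-0.08,-0.14,0.57,0.44],[0.17,-0.74,-0.08,-0.14,0.57,0.44],[0.17,-0.74,-0.08,-0.14,0.57,0.44],[0.17,-0.74,-0.08,-0.14,0.57,0.44]]'
python3 -m handwheel '[[-0.04,-0.24,0.17,-0.03,0.12,0.09],[-0.04,-0.24,0.17,-0.03,0.12,0.09],[-0.04,-0.24,0.17,-0.03,0.12,0.09],[-0.04,-0.24,0.17,-0.03,0.12,0.09],[-0.04,-0.24,0.17,-0.03,0.12,0.09]]'
python3 - <<'E'
from h import *
R=Rh(35,"y"); z=R.as_matrix()[:,2]; p,Rc=cur()
print("off axis",R.inv().apply(guide-.101*z-p),(Rc.inv()*R).as_rotvec())
plan([(guide-.101*z,R)],nd=3)
E
```

```text
time: 10.33
tool_pos: [0.4604, -0.1996, 0.3411]
ee_rot: [3.102, -0.245, 0.025]
wrist_force: [-0.7, 0.3, -0.7]
width: 0.0217
finger_force: 30.0
time: 10.83
tool_pos: [0.4878, -0.0496, 0.3568]
ee_rot: [3.121, -0.547, -0.211]
wrist_force: [0.9, -1.5, -1.3]
width: 0.0215
finger_force: 30.0
time: 11.25
tool_pos: [0.5099, -0.0095, 0.3263]
ee_rot: [3.136, -0.615, -0.274]
wrist_force: [-0.3, 0.6, -0.6]
width: 0.0213
finger_force: 30.0
off axis [-0.00135051 -0.00191136  0.02077632] [ 0.00498006 -0.00426633  0.00077504]
[-0.007, -0.01, 0.104, 0.01, -0.008, 0.001] rows>=0.5  [ 0.521 -0.011  0.309]
```

```bash
python3 -m handwheel '[[-0.007,-0.01,0.104,0.01,-0.008,0],[-0.007,-0.01,0.104,0.01,-0.008,0],[-0.007,-0.01,0.104,0.01,-0.008,0],[-0.007,-0.01,0.104,0.01,-0.008,0]]'
python3 - <<'E'
from h import *
p,Rc=cur(); z=Rc.as_matrix()[:,2]; R=Rh(35,"y"); print("err mm",(R.inv().apply(guide-.101*z-p)*1000).round(1))
t=viewer.snapshot("top"); s=viewer.snapshot("side"); out=[]
for n,im in(("top",t),("side",s)):
    u,v=proj(n,guide).astype(int)-[40,40]; out.append(cv2.resize(im[v:v+80,u:u+80],(400,400),interpolation=cv2.INTER_CUBIC))
    f=lambda X:((proj(n,X)-[u,v]+.5)*5).round(0).tolist()
    print(n,"guide",f(guide),"tip",f(p+.076*z),"tip14",f(p+.062*z),"mid",f(p+.016*z))
cv2.imwrite("pics/pre.png",cv2.cvtColor(cv2.hconcat(out),cv2.COLOR_RGB2BGR))
E
```

```text
time: 11.58
tool_pos: [0.5204, -0.0097, 0.3098]
ee_rot: [-3.14, -0.613, -0.274]
wrist_force: [-0.1, -0.2, -0.7]
width: 0.0216
finger_force: 30.0
err mm [-0.4  1.   1.4]
top guide [207.0, 206.0] tip [198.0, 229.0] tip14 [194.0, 242.0] mid [180.0, 287.0]
side guide [207.0, 204.0] tip [178.0, 169.0] tip14 [162.0, 151.0] mid [109.0, 91.0]
```

View pics/pre.png

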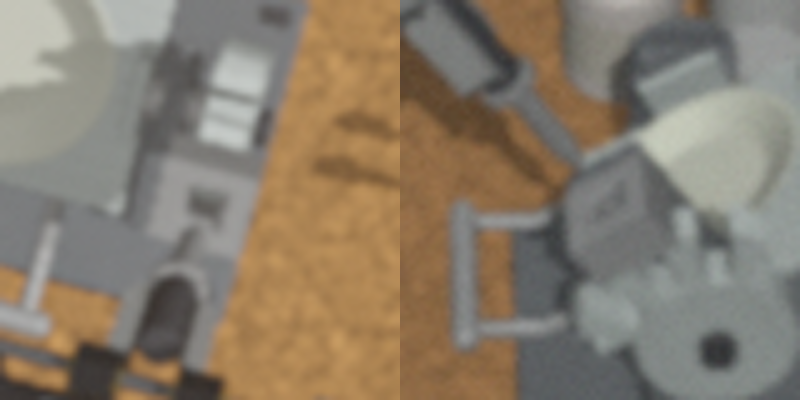

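Run:
```python
from h import *
p,Rc=cur(); z=Rc.as_matrix()[:,2]; R=Rh(35,"y")
o={n:proj(n,guide).astype(int)-[40,40] for n in("top","side")}
px=lambda n,c:o[n]+np.array(c)/5-.5
for name,t,s,pred in(("tip",(195,232),(178,161),p+.074*z),("collar",(177,289),(110,86),p+.016*z)):
    X,e=tri([("top",px("top",t)),("side",px("side",s))]); print(name,"seen-pred in tool axes mm",(R.inv().apply(X-pred)*1000).round(1),round(e,2), "to hole axis",(R.inv().apply(guide-X)*1000).round(1))
X,e=tri([("top",px("top",(206,204.5))),("side",px("side",(208,203)))]); print("hole vs guide",(R.inv().apply(X-guide)*1000).round(1),e)
```

```text
tip seen-pred in tool axes mm [ 1.2 -0.4 -1.7] 0.46 to hole axis [-1.7  2.  30.5]
collar seen-pred in tool axes mm [ 0.6 -0.8 -1.6] 0.39 to hole axis [-0.9  2.2 88.4]
hole vs guide [ 0.3 -0.8  0.6] 0.0363666616663636
```

```bash
python3 -m handwheel '[[-0.006,0.008,0,0,0,0],[-0.006,0.008,0.04,0,0,0],[-0.006,0.008,0.08,0,0,0],[-0.006,0.008,0.12,0,0,0],[-0.006,0.008,0.16,0,0,0],[-0.006,0.008,0.2,0,0,0],[-0.006,0.008,0.23,0,0,0],[-0.006,0.008,0.23,0,0,0]]'
python3 - <<'E'
from h import *
p,Rc=cur(); R=Rh(35,"y"); z=R.as_matrix()[:,2]
print("remaining mm",(R.inv().apply(guide-.016*z-p)*1000).round(1),"F tool",R.inv().apply(robot.get_obs()["wrist_force"]).round(1),(Rc.inv()*R).as_rotvec().round(4))
E
```

```text
time: 12.35
tool_pos: [0.5441, -0.017, 0.2674]
ee_rot: [-3.141, -0.608, -0.272]
wrist_force: [-0.5, 0.3, -0.3]
width: 0.0213
finger_force: 30.0
remaining mm [ 3.8  0.2 37.4] F tool [-0.7 -0.2 -0.1] [-0.0021  0.0033  0.0024]
```

```bash
python3 -m handwheel '[[0,0,0,0,0,0],[0,0,0,0,0,0],[0,0,0,0,0,0]]'
cat > st.py <<'E'
from h import *
p,Rc=cur(); R=Rh(35,"y"); z=R.as_matrix()[:,2]; o=robot.get_obs()
print("remaining mm",(R.inv().apply(guide-.016*z-p)*1000).round(1),"F tool",R.inv().apply(o["wrist_force"]).round(1),(Rc.inv()*R).as_rotvec().round(4))
E
python3 st.py
```

```text
time: 12.6
tool_pos: [0.5445, -0.0168, 0.2709]
ee_rot: [-3.14, -0.613, -0.272]
wrist_force: [0.4, 0.1, -0.5]
width: 0.0217
finger_force: 30.0
remaining mm [ 1.5  0.5 40.2] F tool [ 0.  -0.2  0.6] [-0.0031 -0.0019  0.0021]
```

```bash
python3 -m handwheel '[[0,0,0.03,0,0,0],[0,0,0.06,0,0,0],[0,0,0.09,0,0,0],[0,0,0.12,0,0,0],[0,0,0.15,0,0,0],[0,0,0.15,0,0,0],[0,0,0.15,0,0,0]]'
python3 st.py
```

```text
time: 13.18
tool_pos: [0.5609, -0.0215, 0.2446]
ee_rot: [-3.141, -0.61, -0.272]
wrist_force: [0.9, 0.5, -0.4]
width: 0.0217
finger_force: 30.0
remaining mm [2.7 0.3 8.9] F tool [ 0.4 -0.8  0.8] [-0.0025  0.0007  0.0022]
```

No force so far, and the tip is past the wheel rim. Pushing on home.

```bash
python3 -m handwheel '[[0,0,0.015,0,0,0],[0,0,0.03,0,0,0],[0,0,0.04,0,0,0],[0,0,0.04,0,0,0],[0,0,0.04,0,0,0]]'
python3 st.py
python3 -m handwheel '[[0,0,0.01,0,0,0],[0,0,0.015,0,0,0],[0,0,0.015,0,0,0],[0,0,0.015,0,0,0]]'
python3 st.py
```

```text
time: 13.6
tool_pos: [0.5653, -0.0226, 0.2389]
ee_rot: [-3.14, -0.611, -0.272]
wrist_force: [-0.1, 0.3, -0.8]
width: 0.022
finger_force: 30.0
remaining mm [2.2 0.5 1.5] F tool [-0.6 -0.3  0.6] [-0.0028 -0.0005  0.0022]
time: 13.93
tool_pos: [0.5666, -0.0229, 0.2382]
ee_rot: [-3.14, -0.612, -0.272]
wrist_force: [-6.9, 2.4, 3.6]
width: 0.0215
finger_force: 30.0
remaining mm [1.5 0.6 0.2] F tool [-3.9 -0.5 -7.1] [-0.0032 -0.0015  0.002 ]
```

```bash
python3 -m handwheel '[[0,0,0.01,0,0,0],[0,0,0.015,0,0,0],[0,0,0.015,0,0,0],[0,0,0.015,0,0,0]]'
python3 st.py
python3 - <<'E'
from h import *
out=[]
for n in("top","side"):
    im=viewer.snapshot(n); u,v=proj(n,guide).astype(int)-[40,45]; out.append(cv2.resize(im[v:v+80,u:u+80],(400,400),interpolation=cv2.INTER_CUBIC))
cv2.imwrite("pics/home.png",cv2.cvtColor(cv2.hconcat(out),cv2.COLOR_RGB2BGR))
E
```

```text
time: 14.27
tool_pos: [0.5669, -0.023, 0.2382]
ee_rot: [-3.14, -0.612, -0.272]
wrist_force: [-22.5, 5.2, 15.6]
width: 0.0217
finger_force: 30.0
remaining mm [1.3 0.6 0.1] F tool [-10.    1.1 -26.1] [-0.0031 -0.0012  0.0017]
```

View pics/home.png

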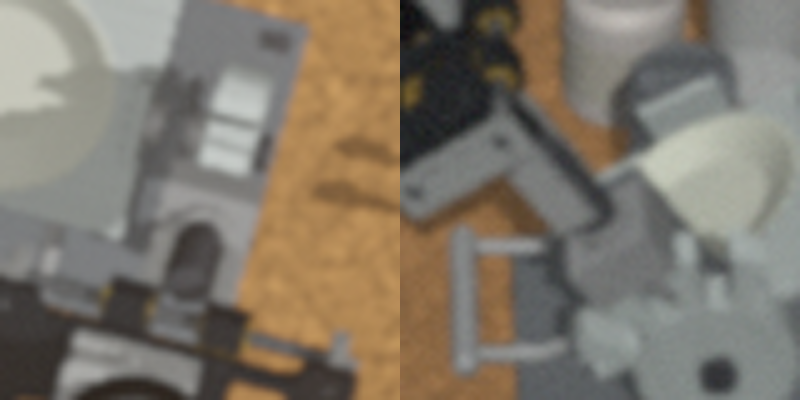

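The collar is seated: stiff contact at 26 N with about 0 mm left, and the crop shows the pin on the guide face. Now I'll ease the preload, let go and retreat along the axis.

```bash
python3 -m handwheel '[[0,0,-0.02,0,0,0],[0,0,-0.02,0,0,0]]'
python3 -m handwheel '[[0,0,0,0,0,0],[0,0,0,0,0,0],[0,0,0,0,0,0],[0,0,0,0,0,0],[0,0,0,0,0,0]]' 0
python3 -m handwheel '[[0,0,-0.1,0,0,0],[0,0,-0.25,0,0,0],[0,0,-0.45,0,0,0],[0,0,-0.7,0,0,0],[0,0,-0.9,0,0,0],[0,0,-0.9,0,0,0],[0,0,-0.9,0,0,0]]'
python3 -m handwheel '[[0,0.4,-0.6,0,0,0],[0,0.4,-0.6,0,0,0],[0,0.4,-0.6,0,0,0],[0,0.4,-0.6,0,0,0],[0,0.4,-0.6,0,0,0]]'
python3 - <<'E'
from h import *
L=np.radians(35); zg=-np.sin(L)*sx+np.cos(L)*ez; out=[]
for n in("top","side"):
    im=viewer.snapshot(n); u,v=proj(n,guide).astype(int)-[40,45]; out.append(cv2.resize(im[v:v+80,u:u+80],(400,400),interpolation=cv2.INTER_CUBIC))
    f=lambda X:((proj(n,X)-[u,v]+.5)*5).round(0).tolist()
    print(n,"home collar top",f(guide+.006*zg),"grip end",f(guide+.06*zg),"handle .524",[f(hpos(.524)+k*.063*sy) for k in(1,-1)])
cv2.imwrite("pics/final.png",cv2.cvtColor(cv2.hconcat(out),cv2.COLOR_RGB2BGR))
E
```

```text
time: 14.53
tool_pos: [0.5664, -0.0227, 0.239]
ee_rot: [-3.14, -0.614, -0.272]
wrist_force: [0.3, 0.3, -1.2]
width: 0.0217
finger_force: 30.0
time: 14.95
tool_pos: [0.5666, -0.023, 0.2371]
ee_rot: [-3.14, -0.611, -0.272]
wrist_force: [-0.2, -0.9, 1.0]
width: 0.0463
finger_force: 0.0
time: 15.53
tool_pos: [0.4669, 0.005, 0.3905]
ee_rot: [-3.137, -0.621, -0.273]
wrist_force: [-0.5, -0.2, 0.2]
width: 0.0468
finger_force: 0.0
time: 15.95
tool_pos: [0.3782, -0.0563, 0.4865]
ee_rot: [-3.141, -0.618, -0.277]
wrist_force: [0.1, -0.5, 1.0]
width: 0.0474
finger_force: 0.0
top home collar top [206.0, 236.0] grip end [190.0, 287.0] handle .524 [[-158.0, 294.0], [58.0, 353.0]]
side home collar top [200.0, 221.0] grip end [140.0, 152.0] handle .524 [[62.0, 233.0], [66.0, 377.0]]
```

View pics/final.png

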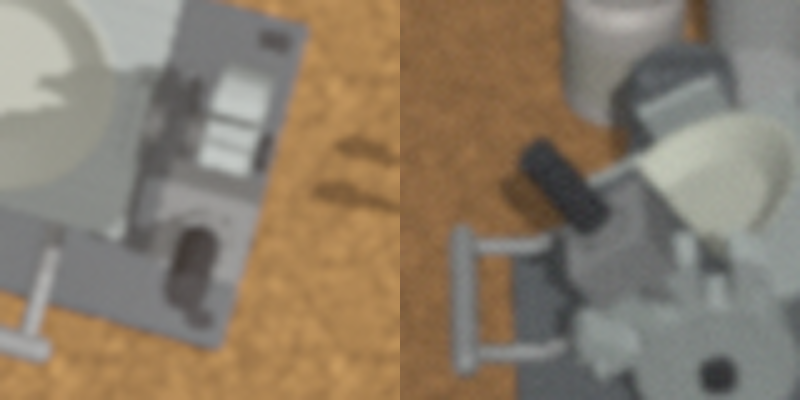

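The pin stands home. In the side crop the grip end is at (538,152) against (540,152) predicted, the collar is on the guide, the handle is at its predicted place, and the arm is clear.

```bash
python3 -c "
from bench import robot
print(robot.close_job())"
```

```text
the job is handed in; nothing more can be done
None
```

The cradle is at its middle stop, the locking pin is fully home with its collar on the guide, the arm is clear, and the job was handed in at about 16 s; the verdict was not shown.

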